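# Open the dust pot of the bench extractor

### The job

Open the dust pot, the one with the ribbed inlet pipe on its side: turn its bayonet lid anticlockwise (seen from above) by its grip bar until the lugs are in the slots, and lift it off. Set the lid down the right way up, without dropping it, in the middle of the square black rubber mat and let go; leave the lid of the other pot on.

Things in the scene. Friction and masses are not known exactly. Their poses are not given: they have to be found in the camera images.
- dust_pot: Grey round pot fixed to the bench, 98 mm across, rim 100 mm high, with a ribbed inlet pipe 38 mm thick, centred 45 mm up, sticking out along its +x to 135 mm from the axis. Origin: centre of underside; z up. Lid in place: its origin 92 mm above this one, its x axis at the start 50 to 75 degrees clockwise (from above) of the pot's x axis (or its opposite), where it is locked.
- dust_collar (a point): Centre of the top of the dark steel collar round the dust pot's rim, 116 mm up; axes as the pot. Collar 140 mm across; its two claws (inner edge 52 mm from the axis) overhang the lid's lugs. The gaps between them, 64 degrees wide, centred on +x and -x, are the slots: the lid lifts out when its x axis is within 15 degrees of this x, either way round. A stop ends the turn 20 degrees past.
- dust_lid: Lid of the dust pot: aluminium disc 96 mm across, 22 mm thick, 0.28 kg, turns easily. Two lugs 22 mm wide stand out on opposite sides to 60 mm from the centre, along its +x and -x (it is the same after a half turn). Origin: centre of the underside of its plug, 84 mm across, 8 mm deep, loose in the pot's mouth; z up.
- dust_grip (a point): Centre of the top edge of the grip bar on the dust pot's lid, 56 mm above the lid's origin. Black upright bar, 72 mm long along x (in line with the lugs), 15 mm wide along y, 34 mm high above the disc.
- plain_lid: Lid of the other pot, the same as the dust pot's lid in all respects. That pot has the same collar but no inlet pipe. To be left on.
- mat: Square black rubber mat fixed flat on the bench, 160 x 160 mm, 6 mm thick. Origin: centre of the underside; x and y along its edges.
There are look-alikes about, which are no part of the job. Several things look just like the mat: the one meant starts nearest to the robot's base. What is shaped like the dust_lid but blue is not meant.

How it is judged:
On the way, in this order (a step that is already met when the one before it is completed fails the run):
1. the dust pot's lid is turned so that its lugs are in the slots, still seated on the pot (angle between the x axis of dust_lid and the x axis of dust_pot, either way round below 0.42 rad and z of dust_lid in the frame of dust_pot below 0.105 m and horizontal distance between dust_lid and dust_pot below 0.015 m), for 0.05 s.
2. the lid is lifted clear of the collar (z of dust_lid in the frame of dust_pot above 0.12 m), for 0.1 s.
At the end, for the whole second after the job is handed in: The dust pot's lid lies at rest flat on the mat, right way up (within 7 degrees), its centre within 40 mm of the mat's centre; the other lid is still on its pot (within 12 mm of where it was) (horizontal distance between dust_lid and mat below 0.04 m and z of dust_lid in the frame of mat below 0.012 m and angle between dust_lid's own z axis and vertical below 0.12 rad and linear speed of dust_lid below 0.03 m/s and distance of plain_lid from where it was at the start of the episode below 0.012 m); the robot touches nothing.
It fails at once if the other pot's lid is shifted or lifted by more than 15 mm (distance of plain_lid from where it was at the start of the episode above 0.015 m).
It fails at once if the lid is dropped: out of the fingers and falling faster than 0.7 m/s (a fall of over 25 mm) (contact force between the fingers and dust_lid below 0.05 N and linear speed of dust_lid above 0.7 m/s).
It also fails if it takes over 45 s, if anything falls off the work surface, if the arm or the gripper's body presses on something with over 40 N, if the wrist force passes 120 N, or if a joint passes its speed limit or range.

### The arm

A 6-joint arm with a two-finger parallel gripper is mounted at the origin on the work surface. World frame = base frame: x ahead of the robot, y to its left, z up, the work surface at z = 0. Lengths are in m, angles in rad, forces in N, time in s.
With the tool pointing down it reaches from about 0.35 to 1 m from the base axis. Payload 7.1 kg.
Tool frame: the origin (TCP) lies at the very end of the fingers, on their centre line; the grasp point (between the pads) lies 19 mm behind it; z points along the fingers, y is the direction in which the jaws open and shut (so a half turn about z gives the same grasp; the last joint's range is limited). The gripper opens to 85 mm and grips with 20 to 120 N. Pads are 22 mm wide; open, the fingers measure 114 mm over their backs; the gripper's body (76 mm by 85 mm) begins 54 mm behind the grasp point. The pads swing forward as they close: fully open they stand 13 mm farther back than shut.
Start: joints at [1.253, 0.423, 1.63, -0, 1.089, -0.019], TCP at [0.184, 0.597, 0.231] pointing down, gripper open.
Joint ranges: [-3, 3], [-0.9, 2.11], [0.09, 2.58], [-1.31, 4.45], [0.11, 2.69], [-2.54, 2.54]. Speed limits (rad/s): [2.39, 2.39, 3.01, 3.14, 3.14, 3.14].

### API

Orientations are given as a 3x3 rotation matrix whose columns are the frame's x, y, z axes.
In Python, from station import bot gives the robot as it stands.
- The arm moves only by the tool apply_moves, never from a script. Its argument "commands" is text: rows parted by semicolons, each of 6 numbers parted by spaces: the shift along the tool's x, y, z as a fraction of full scale, then the turn, a rotation vector about the tool's x, y, z as a fraction of full scale. A call has 1 to 5 rows; each row is the pose to reach, as a shift and turn from the pose measured when the call began, along the tool's axes at that moment; what a row does not reach only later rows make up. Full scale, the value 1, is 25 cm for a shift and 0.5 rad for a turn. A row lasts 1/10 s, in which the tool goes at most 50 mm and 8.59 degrees, less where a joint would pass 70% of its speed; a pose out of reach is approached as far as the arm can. A call with a number of a shift or a turn outside -1 to 1 is refused whole. A call with a gripper value outside its range is refused whole. "gripper" is the opening, from 0 (shut) to 1 (fully open), set as the call begins (left out, the last holds). The fingers move at their own pace and stop on an object; "squeeze" is the grip in N (left out, the last holds). Time passes only in rows, so rows that repeat a pose let the fingers close. It gives the time, the measured TCP pose, the force and the opening at its end, in the units of the state.
- bot.sense(): the state, without advancing time (a new reading comes with each control period).
- bot.grab_frame(name): name is "side" or "top"; returns the picture (400x640x3 uint8, red, green, blue); there is no depth.
- bot.get_calibration(name): a dict with "K" (3x3 intrinsics, pixels), "xyz" and "attitude" of the camera in the world. Camera axes: x right, y down, z forward; pixel columns grow to the right and rows downward; lengths in m; the calibration is good to about 2 mm. A picture is of the moment at which its call begins. get_calibration takes no time and is no camera call.
- bot.hand_in(): hands the job in, once; it reports no verdict.
The state is a dict: "time_s": time; "joints": joint angles; "qd": joint speeds; "effort": joint torques, N m; "eef_pos": TCP position; "tool_rot": TCP orientation; "contact_force": force on the tool from outside, world axes, zero at the start; "ft_torque": the same for the moment, N m; "width": opening from 0.0 (shut) to 1.0 (fully open).
Only numpy, scipy, OpenCV 4.12 (cv2) and the standard library are available. Lean on these libraries where they do the work, as an engineer would, in place of code of your own. Each camera call takes 0.05 s, during which the arm holds its last target. There are 200 camera calls.

## Working session

There is one attempt and no reset: what is moved stays moved. The work goes in short steps, Python scripts to look and compute and a tool call to move; the robot and the scene stay as the last step left them, time stands still between calls to the robot, and variables do not carry over. Pictures are saved under pics/ and viewed, about 8 in all and at most 12, crops included, and the job is handed in when it is done.

Besides the shell and the picture viewer there is one more tool, called after "Emit:" as name(argument=value, ...), one argument or row to a line, values as JSON. apply_moves: Moves the arm, as the interface text tells. Shift numbers are shares of 25 cm and turn numbers shares of 0.5 rad, none past 1 either way. Its arguments: {"type":"object","properties":{"commands":{"type":"string"},"gripper":{"type":"number"},"squeeze":{"type":"number"}},"required":["commands"]}

```bash
mkdir -p pics
python3 - <<'E'
from station import bot
import cv2
for n in("top","side"):
    cv2.imwrite(f"pics/{n}0.png",bot.grab_frame(n)[:,:,::-1]); c=bot.get_calibration(n); print(n,c)
s=bot.sense();print(s)
E
```

```text
top {'K': array([[480.62858962,   0.        , 318.82768071],
       [  0.        , 480.62858962, 191.6579827 ],
       [  0.        ,   0.        ,   1.        ]]), 'xyz': array([ 0.52853795, -0.0964894 ,  1.12590823]), 'attitude': array([[-0.00506043, -0.99801632,  0.06275201],
       [-0.99993586,  0.00568605,  0.00979504],
       [-0.01013242, -0.06269842, -0.99798108]])}
side {'K': array([[484.31879578,   0.        , 315.00266526],
       [  0.        , 484.31879578, 210.91127663],
       [  0.        ,   0.        ,   1.        ]]), 'xyz': array([ 0.47138142, -0.96870322,  0.68341407]), 'attitude': array([[ 0.98693763, -0.09197065,  0.13227059],
       [-0.16086237, -0.5177457 ,  0.84027536],
       [-0.00879814, -0.85057674, -0.52577733]])}
{'time_s': 0.1, 'joints': array([ 1.25297144e+00,  4.23798155e-01,  1.63063171e+00,  1.44350472e-05,
        1.08861049e+00, -1.90048210e-02]), 'qd': array([-0.00119071, -0.00038424, -0.0021285 , -0.00191833, -0.00085329,
        0.00107947]), 'effort': array([-1.88216495e-04, -5.58422935e+01, -2.82444406e+01, -5.88721468e-05,
        3.01366046e-03,  4.29670047e-05]), 'eef_pos': array([0.18381031, 0.59682494, 0.23059524]), 'tool_rot': array([[-9.55682537e-01,  2.94398833e-01, -4.64556427e-04],
       [ 2.94399197e-01,  9.55681554e-01, -1.37119834e-03],
       [ 4.02888171e-05, -1.44719534e-03, -9.99998952e-01]]), 'contact_force': array([ 0.60082994,  0.17556146, -0.08018083]), 'ft_torque': array([ 0.02790365, -0.00813526, -0.02084894]), 'width': 0.999799363222117}
```

View pics/top0.png

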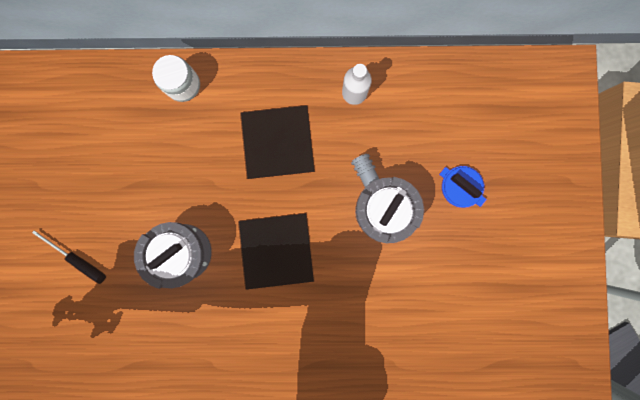

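View pics/side0.png

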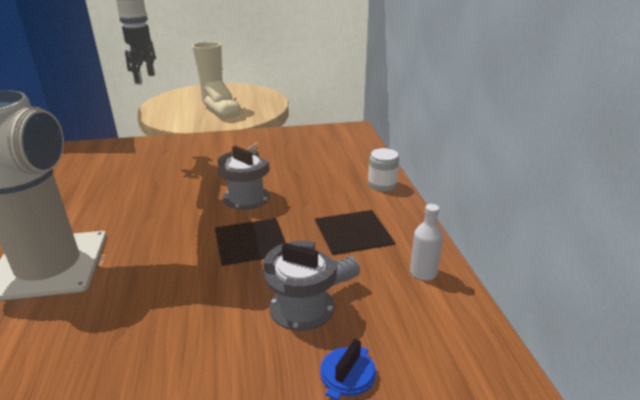

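Top view: the dust pot (ribbed pipe) is near (390,210), with its bar running about (402,192)–(382,224). The near mat is at about (277,251), the plain pot at (168,255) and the blue lid at (464,187). I'll enlarge the dust pot to read it more closely.

Run:
```python
import cv2
a=cv2.imread("pics/top0.png")[145:250,340:445]; b=cv2.imread("pics/side0.png")[225:330,255:365]
b=cv2.resize(b,(105,105)) if 0 else b[:, :105]
cv2.imwrite("pics/c0.png",cv2.resize(a,(630,600),interpolation=cv2.INTER_CUBIC) if 0 else cv2.resize(a,None,fx=5.7,fy=5.7,interpolation=cv2.INTER_CUBIC))
```

```text
(no output)
```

View pics/c0.png

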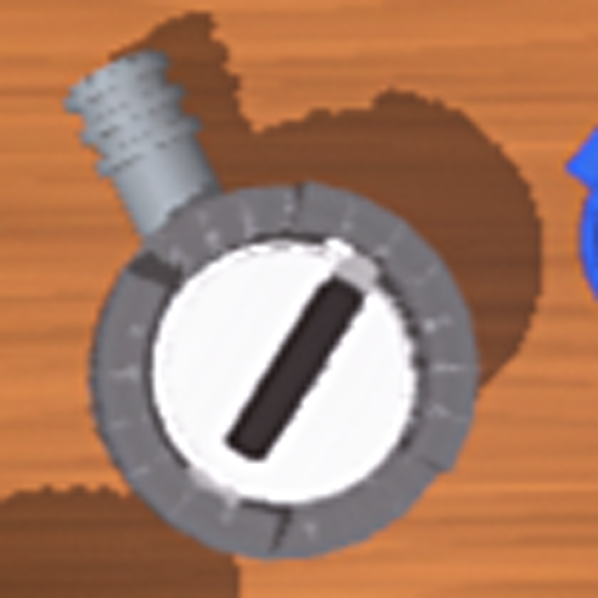

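The crop shows the collar centre at about (284,371), the bar ends at (348,288) and (247,445), and the pipe tip's centre at (117,79). The slot edges are at (155,270)/(300,200) and (430,455)/(280,530).

```bash
cat > h.py <<'E'
from station import bot
import numpy as np
def ray(n,u,v,z):
    c=bot.get_calibration(n); d=c["attitude"]@np.linalg.solve(c["K"],[u,v,1]); return c["xyz"]+d*(z-c["xyz"][2])/d[2]
def px(n,p):
    c=bot.get_calibration(n); q=c["K"]@(c["attitude"].T@(np.array(p)-c["xyz"])); return q[:2]/q[2]
def tool(dw,yaw=None,R=None):
    "world shift -> tool-axis fractions"
    R=bot.sense()["tool_rot"]; return np.round(R.T@np.array(dw)/.25,3)
E
python3 - <<'E'
from h import *
c=lambda u,v,z:ray("top",340+u/5.7,145+v/5.7,z)
col=c(284,371,.116); a=c(348,288,.148); b=c(247,445,.148); t=c(117,79,.045)
ang=lambda d:np.degrees(np.arctan2(d[1],d[0]))
print(col,a,b,(a+b)/2,np.linalg.norm(a-b),t,np.linalg.norm((t-col)[:2]))
print("bar",ang(a-b),"pipe",ang(t-col))
e=[c(*q,.116) for q in((155,270),(300,200),(430,455),(280,530))]
print([ang(x-col) for x in e],[np.linalg.norm((x-col)[:2]) for x in e])
m=[ray("top",*q,.006) for q in((240.5,219),(306,213),(313.5,282),(246,289))]
print(np.mean(m,0),ang(m[0]-m[1]),ang(m[1]-m[2]))
print(px("side",col),px("side",(a+b)/2),px("side",np.mean(m,0)))
E
```

```text
[ 0.55246359 -0.23528667  0.116     ] [ 0.58119044 -0.25411925  0.148     ] [ 0.5254642  -0.21736931  0.148     ] [ 0.55332732 -0.23574428  0.148     ] 0.06675306682479473 [ 0.67027594 -0.18054875  0.045     ] 0.1299076229771794
bar -33.403767402791324 pipe 24.92050182533
[np.float64(51.411731047575785), np.float64(-6.155059158395018), np.float64(-120.37168747277576), np.float64(177.74093652739174)] [np.float64(0.06012271735359317), np.float64(0.06346434129874477), np.float64(0.061510436854313885), np.float64(0.05830061405633677)]
[0.46258023 0.01341308 0.006     ] 94.92820579486849 6.015142741506561
[297.74932558 260.86926231] [297.76827044 247.37925539] [249.05430632 239.02677133]
```

Pot axis is at (0.553, -0.2355), pot x at 24.9° and the bar at -33.4°, so the lid needs a turn of about +58°. The side camera agrees. For joint-6 margin I'll approach with the tool's y axis at -123.4°, a 196° clockwise yaw, which puts joint 6 near +100° and then +42°.

Run:
```python
from h import *
P=[(.184,.597),(.36,.46),(.45,.27),(.5,.08),(.53,-.1),(.553,-.2355)]
y=np.radians(72.9)
for i in range(5):
    d=np.subtract(P[i+1],P[i]); ty=np.array([np.cos(y),np.sin(y)]); tx=np.array([-ty[1],ty[0]])
    print(np.round([d@tx/.25,d@ty/.25],2)); y-=.5
print(np.degrees(y))
```

```text
[-0.83 -0.32]
[-0.8  -0.27]
[-0.79 -0.01]
[-0.67  0.28]
[-0.34  0.43]
-70.3394487827058
```

Emit:
apply_moves(
  commands="-0.83 -0.32 0 0 0 1; -0.83 -0.32 0 0 0 1; -0.83 -0.32 0 0 0 1; -0.83 -0.32 0 0 0 1; -0.83 -0.32 0 0 0 1",
  gripper=1,
)

```text
time_s: 0.6
eef_pos: [0.3609, 0.4566, 0.2304]
tool_rot: [[-0.695, 0.719, -0.0], [0.719, 0.695, -0.002], [-0.001, -0.002, -1.0]]
contact_force: [-0.8, -0.3, 0.2]
width: 0.999
```

Emit:
apply_moves(
  commands="-0.8 -0.27 0 0 0 1; -0.8 -0.27 0 0 0 1; -0.8 -0.27 0 0 0 1; -0.8 -0.27 0 0 0 1; -0.8 -0.27 0 0 0 1",
)

```text
time_s: 1.1
eef_pos: [0.4523, 0.2621, 0.2306]
tool_rot: [[-0.26, 0.966, -0.001], [0.966, 0.26, -0.004], [-0.003, -0.002, -1.0]]
contact_force: [-0.2, 0.2, 0.6]
width: 1.0
```

Emit:
apply_moves(
  commands="-0.79 0 0 0 0 1; -0.79 0 0 0 0 1; -0.79 0 0 0 0 1; -0.79 0 0 0 0 1; -0.79 0 0 0 0 1",
)

```text
time_s: 1.6
eef_pos: [0.5048, 0.0671, 0.2312]
tool_rot: [[0.24, 0.971, -0.0], [0.971, -0.24, -0.005], [-0.005, 0.001, -1.0]]
contact_force: [-0.2, 1.1, -0.2]
width: 1.001
```

Emit:
apply_moves(
  commands="-0.6 0.25 0 0 0 1; -0.6 0.25 0 0 0 1; -0.6 0.25 0 0 0 1; -0.6 0.25 0 0 0 1; -0.6 0.25 0 0 0 1",
)

```text
time_s: 2.1
eef_pos: [0.5297, -0.0947, 0.2317]
tool_rot: [[0.678, 0.735, -0.001], [0.735, -0.678, -0.004], [-0.004, 0.003, -1.0]]
contact_force: [0.0, 0.7, 0.0]
width: 1.0
```

Emit:
apply_moves(
  commands="-0.37 0.42 0 0 0 1; -0.37 0.42 0 0 0 1; -0.37 0.42 0 0 0 1; -0.37 0.42 0 0 0 1; -0.37 0.42 0 0 0 1",
)

```text
time_s: 2.6
eef_pos: [0.5442, -0.2328, 0.2318]
tool_rot: [[0.947, 0.321, -0.002], [0.321, -0.947, -0.003], [-0.003, 0.003, -1.0]]
contact_force: [-0.3, -0.3, 0.1]
width: 0.993
```

Emit:
apply_moves(
  commands="0 0 0 0 0 1; 0 0 0 0 0 1; 0 0 0 0 0 1; 0 0 0 0 0 1; 0 0 0 0 0 1",
)

```text
time_s: 3.1
eef_pos: [0.5444, -0.2304, 0.2316]
tool_rot: [[0.986, -0.167, -0.002], [-0.167, -0.986, -0.003], [-0.002, 0.003, -1.0]]
contact_force: [-0.5, -0.3, 1.0]
width: 1.004
```

```bash
cat > go.py <<'E'
import sys
from h import *
from scipy.spatial.transform import Rotation as Q
# go.py x y z yawdeg(of tool y): print shift & turn from here to there
x,y,z,a=map(float,sys.argv[1:5]); a=np.radians(a); s=bot.sense(); R=s["tool_rot"]
ty=np.array([np.cos(a),np.sin(a),0]); tz=np.array([0,0,-1.]); T=np.c_[np.cross(ty,tz),ty,tz]
print("shift",np.round(R.T@(np.array([x,y,z])-s["eef_pos"])/.25,3),"turn",np.round(Q.from_matrix(R.T@T).as_rotvec()/.5,3))
print(s["time_s"],s["eef_pos"].round(4),"yaw",np.degrees(np.arctan2(R[1,1],R[0,1])).round(2),"q",s["joints"].round(2),"F",s["contact_force"].round(1),"w",s["width"])
E
python3 go.py .5530 -.2355 .12 -123.4
```

```text
shift [0.038 0.013 0.446] turn [0.006 0.002 0.83 ]
3.1 [ 0.5444 -0.2304  0.2316] yaw -99.63 q [-0.42  0.37  1.71 -0.    1.06  1.32] F [-0.5 -0.3  1. ] w 1.0039930767128202
```

Emit:
apply_moves(
  commands="0.038 0.013 0.15 0 0 0.83; 0.038 0.013 0.15 0 0 0.83; 0.038 0.013 0.15 0 0 0.83; 0.038 0.013 0.15 0 0 0.83; 0.038 0.013 0.15 0 0 0.83",
)

```text
time_s: 3.6
eef_pos: [0.5533, -0.2342, 0.1942]
tool_rot: [[0.838, -0.545, -0.002], [-0.545, -0.838, -0.002], [-0.0, 0.003, -1.0]]
contact_force: [-0.3, 0.2, 0.3]
width: 1.002
```

```bash
python3 go.py .5530 -.2355 .12 -123.4
python3 - <<'E'
from h import *
import cv2
f=[cv2.resize(bot.grab_frame(n)[y:y+110,x:x+110,::-1],None,fx=3.6,fy=3.6,interpolation=cv2.INTER_CUBIC) for n,x,y in(("top",335,150),("side",245,200))]
cv2.imwrite("pics/c1.png",np.hstack(f))
E
```

```text
shift [0.002 0.004 0.297] turn [0.006 0.001 0.012]
3.6 [ 0.5533 -0.2342  0.1942] yaw -123.06 q [-0.42  0.43  1.71 -0.    1.    1.73] F [-0.3  0.2  0.3] w 1.0020225410435943
```

View pics/c1.png

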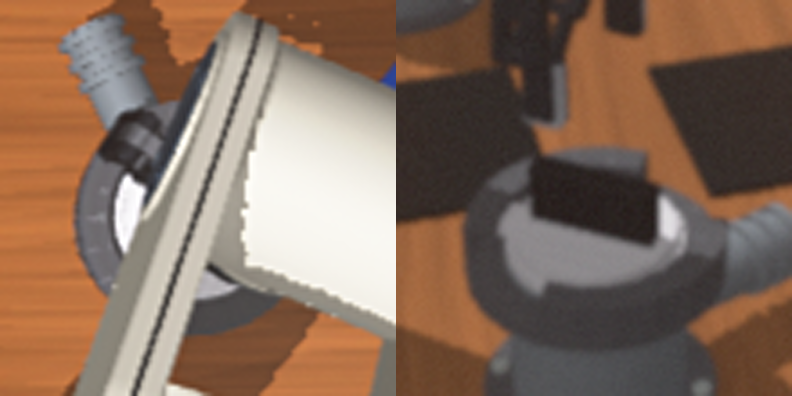

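The top view is blocked by the arm. In the side view the rear finger (about (545,100) in the crop) is behind the bar and the front finger (about (625,20)) is on the near side, so the bar lies between them. I'll descend.

Emit:
apply_moves(
  commands="0.002 0.004 0.15 0 0 0; 0.002 0.004 0.25 0 0 0; 0.002 0.004 0.297 0 0 0; 0.002 0.004 0.297 0 0 0; 0.002 0.004 0.297 0 0 0",
)

```text
time_s: 4.2
eef_pos: [0.5536, -0.2362, 0.1209]
tool_rot: [[0.837, -0.547, -0.001], [-0.547, -0.837, -0.003], [0.001, 0.003, -1.0]]
contact_force: [0.2, 0.2, -0.4]
width: 1.002
```

Emit:
apply_moves(
  commands="0 0 0 0 0 0; 0 0 0 0 0 0; 0 0 0 0 0 0; 0 0 0 0 0 0; 0 0 0 0 0 0",
  gripper=0,
  squeeze=40,
)

```text
time_s: 4.7
eef_pos: [0.5538, -0.2362, 0.1213]
tool_rot: [[0.837, -0.547, -0.0], [-0.547, -0.837, -0.003], [0.002, 0.003, -1.0]]
contact_force: [1.4, -0.3, 1.1]
width: 0.164
```

Emit:
apply_moves(
  commands="0 0 0 0 0 0; 0 0 0 0 0 0; 0 0 0 0 0 0; 0 0 0 0 0 0; 0 0 0 0 0 0",
)

```text
time_s: 5.2
eef_pos: [0.5538, -0.2363, 0.1214]
tool_rot: [[0.837, -0.547, -0.0], [-0.547, -0.837, -0.003], [0.002, 0.003, -1.0]]
contact_force: [-0.0, -0.9, 0.4]
width: 0.165
```

```bash
python3 go.py .5530 -.2355 .12 -123.4
```

```text
shift [-0.004 -0.001  0.005] turn [ 0.006 -0.003  0.009]
5.2 [ 0.5538 -0.2363  0.1214] yaw -123.13 q [-0.42  0.53  1.75 -0.    0.86  1.73] F [-0.  -0.9  0.4] w 0.16465082013595686
```

The bar is gripped (about 14 mm opening, almost no side force). Next is the anticlockwise turn.

Emit:
apply_moves(
  commands="0 0 0 0 0 -0.25; 0 0 0 0 0 -0.5; 0 0 0 0 0 -0.75; 0 0 0 0 0 -1; 0 0 0 0 0 -1",
)

```text
time_s: 5.7
eef_pos: [0.5539, -0.2362, 0.1213]
tool_rot: [[0.997, -0.077, -0.0], [-0.077, -0.997, -0.003], [-0.0, 0.003, -1.0]]
contact_force: [-0.8, 0.5, 1.4]
width: 0.171
```

Emit:
apply_moves(
  commands="0 0 0 0 0 -0.25; 0 0 0 0 0 -0.5; 0 0 0 0 0 -0.75; 0 0 0 0 0 -1; 0 0 0 0 0 -1",
)

```text
time_s: 6.2
eef_pos: [0.5539, -0.2362, 0.1213]
tool_rot: [[0.913, 0.409, -0.0], [0.409, -0.913, -0.003], [-0.002, 0.003, -1.0]]
contact_force: [-0.7, -0.1, 1.8]
width: 0.17
```

```bash
python3 go.py .5535 -.236 .121 -65
python3 - <<'E'
from h import *
import cv2
print(bot.sense()["ft_torque"])
f=[cv2.resize(bot.grab_frame(n)[y:y+110,x:x+110,::-1],None,fx=3.6,fy=3.6,interpolation=cv2.INTER_CUBIC) for n,x,y in(("top",335,150),("side",245,200))]
cv2.imwrite("pics/c2.png",np.hstack(f))
E
```

```text
shift [-0.001 -0.001  0.001] turn [ 0.005  0.003 -0.031]
6.2 [ 0.5539 -0.2362  0.1213] yaw -65.88 q [-0.42  0.53  1.75 -0.    0.86  0.73] F [-0.7 -0.1  1.8] w 0.17037221151309
[ 0.26768315 -0.00745821  0.04169036]
```

View pics/c2.png

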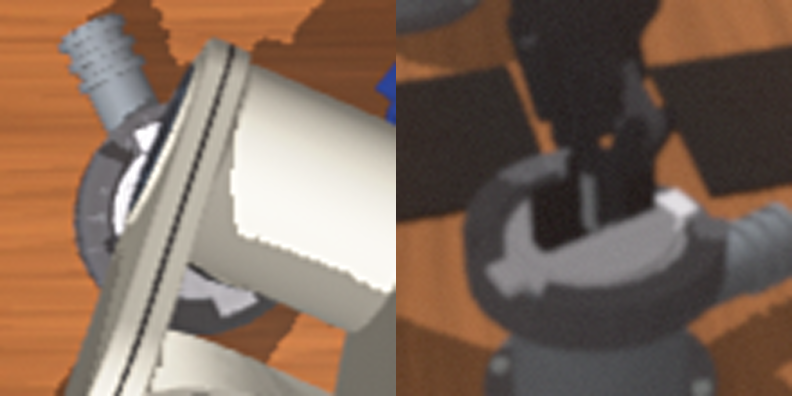

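The side crop shows the lugs in the slots: the far one at (678,205) beside the pipe and the near one at (510,275). The top crop shows a lug at (145,135), in line with the pipe. I'll lift gently.

Emit:
apply_moves(
  commands="0 0 -0.02 0 0 0; 0 0 -0.05 0 0 0; 0 0 -0.09 0 0 0; 0 0 -0.13 0 0 0; 0 0 -0.16 0 0 0",
  squeeze=60,
)

```text
time_s: 6.8
eef_pos: [0.5542, -0.2362, 0.1628]
tool_rot: [[0.914, 0.405, 0.001], [0.405, -0.914, -0.003], [-0.001, 0.003, -1.0]]
contact_force: [0.3, -0.7, -2.7]
width: 0.163
```

Emit:
apply_moves(
  commands="0 0 -0.06 0 0 0; 0 0 -0.12 0 0 0; 0 0 -0.18 0 0 0; 0 0 -0.22 0 0 0; 0 0 -0.22 0 0 0",
)

```text
time_s: 7.3
eef_pos: [0.5551, -0.2364, 0.2198]
tool_rot: [[0.914, 0.405, 0.004], [0.405, -0.914, -0.005], [0.001, 0.006, -1.0]]
contact_force: [0.6, 1.0, -3.0]
width: 0.164
```

```bash
python3 go.py .4626 .0134 .19 -65
```

```text
shift [ 0.067 -1.064  0.113] turn [ 0.012 -0.003 -0.038]
7.3 [ 0.5551 -0.2364  0.2198] yaw -66.09 q [-0.42  0.4   1.69 -0.    1.04  0.73] F [ 0.6  1.  -3. ] w 0.16435887700127616
```

The wrist reads about 3 N downwards, which matches the lid's weight. Next I'll carry it to the mat.

Emit:
apply_moves(
  commands="0.015 -0.15 0 0 0 0; 0.03 -0.33 0 0 0 0; 0.04 -0.51 0 0 0 0; 0.05 -0.66 0 0 0 0; 0.055 -0.75 0 0 0 0",
)

```text
time_s: 7.8
eef_pos: [0.4897, -0.0572, 0.218]
tool_rot: [[0.914, 0.406, 0.002], [0.406, -0.914, -0.004], [-0.0, 0.004, -1.0]]
contact_force: [0.5, 0.3, -2.6]
width: 0.163
```

Emit:
apply_moves(
  commands="0.01 -0.1 0.1 0 0 0; 0.012 -0.2 0.2 0 0 0; 0.012 -0.28 0.3 0 0 0; 0.012 -0.31 0.36 0 0 0; 0.012 -0.31 0.4 0 0 0",
)

```text
time_s: 8.3
eef_pos: [0.4596, 0.0153, 0.1162]
tool_rot: [[0.913, 0.408, -0.001], [0.408, -0.913, -0.004], [-0.003, 0.003, -1.0]]
contact_force: [0.0, -0.0, -2.0]
width: 0.161
```

```bash
python3 go.py .4626 .0134 .036 -66
python3 - <<'E'
from h import *
import cv2
f=[cv2.resize(bot.grab_frame(n)[y:y+130,x:x+130,::-1],None,fx=3,fy=3,interpolation=cv2.INTER_CUBIC) for n,x,y in(("top",210,185),("side",185,165))]
cv2.imwrite("pics/c3.png",np.hstack(f))
E
```

```text
shift [0.009 0.011 0.321] turn [0.007 0.005 0.002]
8.3 [0.4596 0.0153 0.1162] yaw -65.93 q [ 0.01  0.37  2.06 -0.01  0.71  1.17] F [ 0. -0. -2.] w 0.1614960220196307
```

View pics/c3.png

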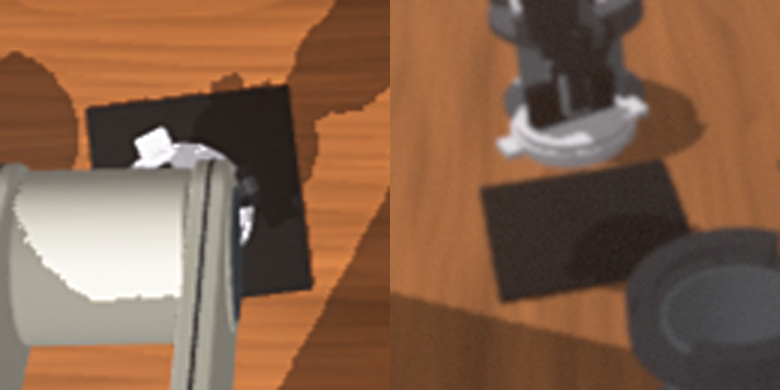

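The lid is level, held by its bar and centred over the near mat. The side crop also shows the open dust pot at the lower right. I'll lower it and feel for contact.

Emit:
apply_moves(
  commands="0.009 0.011 0.1 0 0 0; 0.009 0.011 0.2 0 0 0; 0.009 0.011 0.26 0 0 0; 0.009 0.011 0.29 0 0 0; 0.009 0.011 0.3 0 0 0",
)

```text
time_s: 8.9
eef_pos: [0.4641, 0.012, 0.0415]
tool_rot: [[0.914, 0.406, -0.001], [0.406, -0.914, -0.004], [-0.002, 0.004, -1.0]]
contact_force: [-0.2, -1.1, -2.3]
width: 0.157
```

Emit:
apply_moves(
  commands="0 0 0.006 0 0 0; 0 0 0.01 0 0 0; 0 0 0.014 0 0 0; 0 0 0.018 0 0 0; 0 0 0.018 0 0 0",
)

```text
time_s: 9.4
eef_pos: [0.4642, 0.012, 0.0372]
tool_rot: [[0.914, 0.406, -0.0], [0.406, -0.914, -0.004], [-0.002, 0.004, -1.0]]
contact_force: [-0.6, -1.1, -3.0]
width: 0.165
```

```bash
python3 go.py .4626 .0134 .035 -66
```

```text
shift [-0.004 -0.008  0.009] turn [ 0.008  0.004 -0.001]
9.4 [0.4642 0.012  0.0372] yaw -66.04 q [ 0.    0.54  2.08 -0.01  0.53  1.16] F [-0.6 -1.1 -3. ] w 0.16472633364258182
```

Emit:
apply_moves(
  commands="0 0 0.004 0 0 0; 0 0 0.007 0 0 0; 0 0 0.009 0 0 0; 0 0 0.011 0 0 0; 0 0 0.011 0 0 0",
)

```text
time_s: 9.9
eef_pos: [0.4642, 0.0119, 0.0353]
tool_rot: [[0.914, 0.406, -0.0], [0.406, -0.914, -0.004], [-0.002, 0.004, -1.0]]
contact_force: [-3.9, -1.8, 13.8]
width: 0.163
```

Contact at the expected height (about 14 N up). I'll release and go straight up.

Emit:
apply_moves(
  commands="0 0 0 0 0 0; 0 0 0 0 0 0; 0 0 0 0 0 0; 0 0 0 0 0 0; 0 0 0 0 0 0",
  gripper=1,
)

```text
time_s: 10.4
eef_pos: [0.4642, 0.0119, 0.0352]
tool_rot: [[0.914, 0.406, -0.0], [0.406, -0.914, -0.004], [-0.002, 0.004, -1.0]]
contact_force: [0.1, 0.6, -0.0]
width: 0.985
```

Emit:
apply_moves(
  commands="0 0 -0.1 0 0 0; 0 0 -0.25 0 0 0; 0 0 -0.4 0 0 0; 0 0 -0.6 0 0 0; 0 0 -0.7 0 0 0",
)

```text
time_s: 10.9
eef_pos: [0.4655, 0.0127, 0.2138]
tool_rot: [[0.914, 0.406, 0.004], [0.406, -0.914, -0.004], [0.002, 0.006, -1.0]]
contact_force: [0.9, -0.5, -0.6]
width: 1.001
```

Emit:
apply_moves(
  commands="0 -0.8 0 0 0 0; 0 -0.8 0 0 0 0; 0 -0.8 0 0 0 0; 0 -0.8 0 0 0 0; 0 -0.8 0 0 0 0",
)

```text
time_s: 11.4
eef_pos: [0.382, 0.1997, 0.2128]
tool_rot: [[0.911, 0.412, 0.004], [0.412, -0.911, -0.003], [0.002, 0.005, -1.0]]
contact_force: [0.0, -0.0, -0.9]
width: 0.998
```

```bash
python3 go.py .4626 .0134 .2 -66
python3 - <<'E'
from h import *
import cv2
f=[cv2.resize(bot.grab_frame(n)[y:y+130,x:x+130,::-1],None,fx=3,fy=3,interpolation=cv2.INTER_CUBIC) for n,x,y in(("top",210,185),("side",185,165))]
cv2.imwrite("pics/c4.png",np.hstack(f)); print(px("top",(.4626,.0134,.028)))
E
```

```text
shift [-0.014  0.811  0.055] turn [ 0.009 -0.005  0.012]
11.4 [0.382  0.1997 0.2128] yaw -65.66 q [ 0.46  0.16  2.06 -0.01  0.92  1.61] F [ 0.  -0.  -0.9] w 0.997960181497353
[275.5326253  251.16044611]
```

View pics/c4.png

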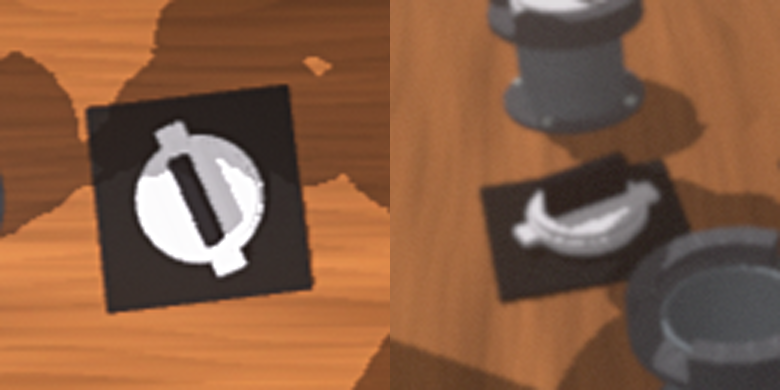

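The lid sits flat, right way up and centred on the near mat (disc centre at about (200,199) in the crop, mat centre at about (200,198)). The plain pot's lid is undisturbed, and the arm is clear. I'll hand in.

```bash
python3 -c "
from station import bot
print(bot.hand_in())"
```

```text
the job is handed in; nothing more can be done
None
```

The dust pot's lid is off and lying on the mat nearest the robot. I gripped its bar, turned it about 57° anticlockwise until the lugs were in the slots, lifted it straight out, set it down and let go. I handed in at about 11.5 s; no verdict was reported.

- **Lid on the mat:** the last pictures show it flat, right way up, and within a few mm of the mat's centre. It touched down at the expected height, with about 14 N on the wrist.
- **Other pot:** the arm never went near its lid, and the side view shows it in place. I did not measure its position.
- **Arm:** the fingers are open and clear, with wrist force close to zero.

No check failed or disagreed.

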